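# Find the proud tile of the puzzle box

## Robot

A 6-joint arm with a two-finger parallel gripper is mounted at the origin on the work surface. World frame = base frame: x ahead of the robot, y to its left, z up, the work surface at z = 0. Lengths are in m, angles in rad, forces in N, time in s.
With the tool pointing down it reaches from about 0.25 to 0.725 m from the base axis. Payload 4 kg.
Tool frame: the origin (TCP) lies between the finger pads; the fingertips stand 25 mm ahead of it and the grasp point (between the pads) lies 6 mm ahead of it; z points along the fingers, y is the line along which they close (so a half turn about z gives the same grasp; the last joint's range is limited). The gripper opens to 85 mm and grips with 20 to 120 N. Pads are 22 mm wide; open, the fingers measure 114 mm over their backs; the gripper's body (76 mm by 85 mm) begins 54 mm behind the grasp point. The pads swing forward as they close: fully open they stand 13 mm farther back than shut.
Start: joints at [0, 0.241, 0.005, 1.335, 0, 1.571], TCP at [0.5, -0, 0.256] pointing down, gripper open.
Joint ranges: [-2.72, 2.72], [-1.05, 1.87], [-1.09, 1.28], [-1.99, 2.15], [-1.42, 1.44], [-3.14, 3.14]. Speed limits (rad/s): [2.79, 2.79, 3.14, 3.14, 3.14, 3.14].

## Interface

Orientations are given as a unit quaternion [x, y, z, w].
In Python, from workcell import bot gives the robot as it stands. The module is installed in compiled form; this text tells all that it offers.
- The arm moves only by the shell command python3 -m pendant 'ROWS'. ROWS is JSON, one flat list of numbers, 7 for each row, row after row: the shift along the tool's x, y, z normalised to -1 to 1, where 1 is 0.5 m, then the turn, a rotation vector about the tool's x, y, z normalised to -1 to 1, where 1 is 180 degrees, then the opening, from 0 (shut) to 1 (fully open). In form: [tx, ty, tz, ax, ay, az, fingers, tx, ty, tz, ax, ay, az, fingers, ...]. A call has exactly 10 rows; each row is the pose to reach, as a shift and turn from the pose commanded when the call began, along the tool's axes at that moment, turning the shorter way round; what a row does not reach only later rows make up. A row lasts 1/12 s, in which the tool goes at most 41.7 mm and 7.16 degrees, less where a joint would pass 70% of its speed; a pose out of reach is approached as far as the arm can. A call with a number of a shift or a turn outside -1 to 1 is refused whole. A call with a gripper value outside its range is refused whole. The fingers move at their own pace and stop on an object; the grip force is fixed at half the most. Time passes only in rows, so rows that repeat a pose let the fingers close, or fill a call up. It gives the time, the measured TCP pose, the force, the opening and the grip force at its end, in the units of the state.
- bot.get_obs(): the state, without advancing time (a new reading comes with each control period).
- bot.camera(name): name is "scene" or "side" or "wrist"; returns a dict with "pixels" (420x560x3 uint8, red, green, blue), "mtx" (3x3 intrinsics, pixels), "cam_to_world" (4x4, takes a point from camera to world coordinates); the wrist camera has in their place "hand_eye" (4x4, takes a point from camera to tool coordinates, whose origin is the TCP and whose axes are the flange's). Camera axes: x right, y up, looking along -z (the intrinsics and any distortion apply to the point x, -y, -z); pixel columns grow to the right and rows downward; lengths in m; the calibration is good to about 2 mm. A picture is of the moment at which its call begins: read the wrist's pose just before it. There is no depth.
- bot.job_done(): hands the job in; it is judged then, once.
The state is a dict: "clock": time; "joint_pos": joint angles; "joint_vel": joint speeds; "tau": joint torques, N m; "eef_pos": TCP position; "tool_rot": TCP orientation; "ft_force": force on the tool from outside, world axes, zero at the start; "ft_torque": the same for the moment, N m; "grip_width": finger opening in m; "grasp_force": force on a finger pad.
Only numpy, scipy, OpenCV 4.12 (cv2) and the standard library are available. Lean on these libraries where they do the work, as an engineer would, in place of code of your own. Each camera call takes 0.05 s, during which the arm holds its last target. There are 200 camera calls.

## Task

Take the wooden stylus out of its stand and touch its tip lightly to the tiles on top of the puzzle box to find the one that stands a little higher than the rest; press that one right down with the stylus, without forcing it, so that the hidden drawer pops out (pushing in a wrong tile jams it). Then put the stylus back upright in its stand, let go, and do not disturb the other things on the table.

Things in the scene. Friction and masses are not known exactly. Their poses are not given: they have to be found in the camera images.
- box: wooden puzzle box, pale with dark bands, fixed to the table: 120 (x) by 160 (y) by 60 mm high. Origin: centre of its underside; z up. Six square tiles stand out of its flat top (60 mm above the origin). Its -x face holds the hidden drawer. Yaw within 0.4 rad
- drawer (a joint): hidden drawer (dark wooden front 90 mm by 24 mm) in the box's -x face, m it stands out; 0 = flush. It has nothing to pull by. It is sprung and held by a catch under the high tile: it stays shut until that tile is about 4.5 mm down, then springs out to about 24 mm. A low tile pushed down by more than 2 mm jams it shut for good
- stand: marble block, 56 by 56 by 50 mm high, fixed to the table. Origin: centre of its underside. In its top centre a round hole 17 mm across, 40 mm deep (floor 10 mm above the origin), with a 3 mm chamfer
- stylus: dark wooden stylus with a brass band at the top end, the probe: round rod 12 mm across, 140 mm long, about 30 g. Origin: centre of its tip end, z along the rod to the other end. The tip end tapers over 14 mm to a flat 7 mm across. At first it stands tip down in the stand's hole (loosely, it may lean a few degrees), with 100 mm showing
- stylus_tip (a point): centre of the stylus's tip end (same point as the stylus's origin)
- tile_a: seat of one square tile (32 mm wide); origin: its centre, level with the box's flat top, however high the tile is. Centres at x +-22, y -46, 0, +46 mm on the box; which is where varies. Five tiles stand 5 mm above the box's top, one 7 mm: the pose does not show which. A tile holds firm to about 8 N, sinks under more (6 mm to its end stop) and stays down
- tile_b: seat of one square tile (32 mm wide); origin: its centre, level with the box's flat top, however high the tile is. Centres at x +-22, y -46, 0, +46 mm on the box; which is where varies. Five tiles stand 5 mm above the box's top, one 7 mm: the pose does not show which. A tile holds firm to about 8 N, sinks under more (6 mm to its end stop) and stays down
- tile_c: seat of one square tile (32 mm wide); origin: its centre, level with the box's flat top, however high the tile is. Centres at x +-22, y -46, 0, +46 mm on the box; which is where varies. Five tiles stand 5 mm above the box's top, one 7 mm: the pose does not show which. A tile holds firm to about 8 N, sinks under more (6 mm to its end stop) and stays down
- tile_d: seat of one square tile (32 mm wide); origin: its centre, level with the box's flat top, however high the tile is. Centres at x +-22, y -46, 0, +46 mm on the box; which is where varies. Five tiles stand 5 mm above the box's top, one 7 mm: the pose does not show which. A tile holds firm to about 8 N, sinks under more (6 mm to its end stop) and stays down
- tile_e: seat of one square tile (32 mm wide); origin: its centre, level with the box's flat top, however high the tile is. Centres at x +-22, y -46, 0, +46 mm on the box; which is where varies. Five tiles stand 5 mm above the box's top, one 7 mm: the pose does not show which. A tile holds firm to about 8 N, sinks under more (6 mm to its end stop) and stays down
- tile_f: seat of one square tile (32 mm wide); origin: its centre, level with the box's flat top, however high the tile is. Centres at x +-22, y -46, 0, +46 mm on the box; which is where varies. Five tiles stand 5 mm above the box's top, one 7 mm: the pose does not show which. A tile holds firm to about 8 N, sinks under more (6 mm to its end stop) and stays down
- remote: bystander, leave alone: grey plastic remote, 170 by 46 by 18 mm, lying flat; origin: centre of its underside
- dish: bystander, leave alone: empty glass candy dish, 110 mm across, 45 mm high; origin: centre of its underside
- coaster: bystander, leave alone: round blue ceramic coaster, 96 mm across, 8 mm thick; origin: centre of its underside
- teacup: bystander, leave alone: white teacup, 68 mm across, 80 mm high, standing on the coaster; origin: centre of its underside
- bell: bystander, leave alone: chrome desk bell, 84 mm across, 52 mm high; origin: centre of its underside
- caddy: bystander, leave alone: green tea caddy, 72 mm across, 95 mm high; origin: centre of its underside
There are look-alikes about, which are no part of the job. Leave any green or red look-alike of the stand alone.

How it is judged:
On the way, in this order (a step that is already met when the one before it is completed fails the run):
1. the stylus is drawn clear of its stand (z of stylus in the frame of stand above 0.055 m), for 0.2 s.
2. with the stylus's tip on the box's top, the drawer is made to stand out by more than 12 mm (value of joint drawer above 0.012 m and x of stylus_tip in the frame of box between -0.06 and 0.06 m and y of stylus_tip in the frame of box between -0.08 and 0.08 m and z of stylus_tip in the frame of box between 0.055 and 0.075 m), for 0.1 s.
At the end, for the whole second after the job is handed in: the drawer stands out by more than 12 mm, and the stylus stands released and at rest, tip down, in the stand's hole (tip within 12 mm of the stand's axis and less than 16 mm above the table, leaning less than 0.25 rad) (value of joint drawer above 0.012 m and horizontal distance between stylus and stand below 0.012 m and z of stylus in the frame of stand below 0.016 m and angle between stylus's own z axis and vertical below 0.25 rad and linear speed of stylus below 0.02 m/s and contact force between the fingers and stylus below 0.1 N); the robot touches nothing.
It fails at once if the stylus presses a tile with more than 25 N (contact force between stylus and tile_a above 25 N or contact force between stylus and tile_b above 25 N or contact force between stylus and tile_c above 25 N or contact force between stylus and tile_d above 25 N or contact force between stylus and tile_e above 25 N or contact force between stylus and tile_f above 25 N).
It fails at once if the fingers, not the stylus, push on a tile or on the box (contact force between the fingers and tile_a above 1 N or contact force between the fingers and tile_b above 1 N or contact force between the fingers and tile_c above 1 N or contact force between the fingers and tile_d above 1 N or contact force between the fingers and tile_e above 1 N or contact force between the fingers and tile_f above 1 N or contact force between the fingers and box above 3 N).
It fails at once if a bystander is moved by more than 20 mm (distance of any of remote, dish, coaster, teacup, bell, caddy from where it was at the start of the episode above 0.02 m).
It also fails if it takes over 64 s, if anything falls off the work surface, if the arm or the gripper's body presses on something with over 40 N, if the wrist force passes 120 N, or if a joint passes its speed limit or range.

## Working session

There is one attempt and no reset: what is moved stays moved. The work goes in short steps, Python scripts to look and compute and a shell command to move; the robot and the scene stay as the last step left them, time stands still between calls to the robot, and variables do not carry over. Pictures are saved under pics/ and viewed, at most 10 in all, crops included, and the job is handed in when it is done.

```bash
mkdir -p pics; cat > h.py <<'E'
import numpy as np, cv2, pickle
from workcell import bot
from scipy.spatial.transform import Rotation as R
def snap(name,tag):
    o=bot.get_obs(); c=bot.camera(name)
    if 'hand_eye' in c:
        T=np.eye(4);T[:3,:3]=R.from_quat(o['tool_rot']).as_matrix();T[:3,3]=o['eef_pos']
        c['cam_to_world']=T@np.array(c['hand_eye'])
    pickle.dump(c,open(tag+'.pkl','wb')); cv2.imwrite(f'pics/{tag}.png',np.array(c['pixels'])[:,:,::-1]); return c
def load(tag): return pickle.load(open(tag+'.pkl','rb'))
def ray(c,u,v):
    K=np.array(c['mtx']);M=np.array(c['cam_to_world'])
    d=c.get('dist',c.get('distortion'))
    p=np.linalg.inv(K)@[u,v,1]; d=M[:3,:3]@[p[0],-p[1],-p[2]]
    return M[:3,3],d/np.linalg.norm(d)
def onz(c,u,v,z):
    o,d=ray(c,u,v); return o+d*(z-o[2])/d[2]
def tri(*l):
    A=np.zeros((3,3));b=np.zeros(3);rs=[ray(*x) for x in l]
    for o,d in rs:
        P=np.eye(3)-np.outer(d,d);A+=P;b+=P@o
    p=np.linalg.solve(A,b); return p,[np.linalg.norm((np.eye(3)-np.outer(d,d))@(p-o)) for o,d in rs]
def proj(c,p):
    M=np.linalg.inv(np.array(c['cam_to_world']));q=M[:3,:3]@p+M[:3,3]
    k=np.array(c['mtx'])@[q[0],-q[1],-q[2]]; return k[:2]/k[2]
E
python3 - <<'E'
from h import *
for n in ['scene','side','wrist']:
    c=snap(n,n+'0'); print(n,c.keys(),np.round(c['mtx'],1).tolist(),np.round(c['cam_to_world'],3).tolist())
print(bot.get_obs())
a=[cv2.imread(f'pics/{n}0.png') for n in ['scene','side']]
E
```

```text
scene dict_keys(['pixels', 'mtx', 'cam_to_world']) [[459.2, 0.0, 283.6], [0.0, 459.2, 204.9], [0.0, 0.0, 1.0]] [[0.254, -0.765, 0.592, 1.141], [0.967, 0.199, -0.157, -0.17], [0.002, 0.613, 0.79, 0.851], [0.0, 0.0, 0.0, 1.0]]
side dict_keys(['pixels', 'mtx', 'cam_to_world']) [[532.6, 0.0, 279.5], [0.0, 532.6, 207.3], [0.0, 0.0, 1.0]] [[-0.931, 0.195, -0.31, 0.157], [-0.365, -0.44, 0.821, 1.091], [0.023, 0.877, 0.48, 0.705], [0.0, 0.0, 0.0, 1.0]]
wrist dict_keys(['pixels', 'mtx', 'hand_eye', 'cam_to_world']) [[305.2, 0.0, 281.4], [0.0, 305.2, 204.9], [0.0, 0.0, 1.0]] [[1.0, -0.001, 0.003, 0.5], [-0.0, 0.955, 0.296, 0.076], [-0.003, -0.296, 0.955, 0.373], [0.0, 0.0, 0.0, 1.0]]
{'clock': 0.15, 'joint_pos': array([1.47479768e-05, 2.41303775e-01, 4.05832663e-03, 1.33522309e+00,
       1.59528235e-05, 1.57081200e+00]), 'joint_vel': array([ 0.00055228, -0.00220556,  0.00090313, -0.00176347, -0.00069339,
        0.00046669]), 'tau': array([-1.62746033e-03, -3.72633219e+01,  2.52638429e+01,  1.23480460e-02,
       -1.30651040e-05,  1.49362950e-05]), 'eef_pos': array([4.99564606e-01, 1.18104286e-05, 2.55594954e-01]), 'tool_rot': array([ 7.07106864e-01,  7.07106204e-01, -5.85586637e-04, -5.96849000e-04]), 'ft_force': array([0.53583113, 0.70909688, 0.26884484]), 'ft_torque': array([-0.01738347, -0.01936685,  0.00650305]), 'grasp_force': 0.0, 'grip_width': 0.08545550723185005}
```

View pics/scene0.png

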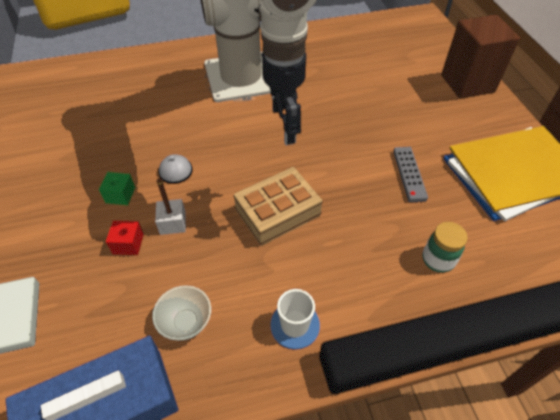

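View pics/side0.png

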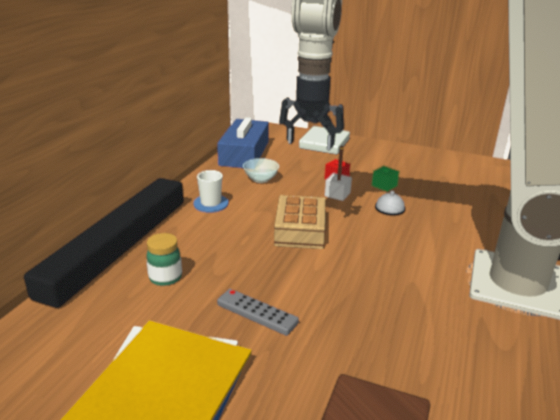

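The scene view shows the stand as grey marble at (171,216), with the stylus running from (168,205) up to (161,180), and the box at (278,202). In the side view the stand is at (338,187), the stylus top is near (341,145) and the box is at (302,218).

Candidates for the stand in the scene view: grey (171,216), green (117,188), red (125,238). I choose the grey one because it is marble and holds the rod. The bell is close by at (175,168).

Next is one close crop to check that choice.

```bash
python3 - <<'E'
from h import *
s=cv2.imread('pics/scene0.png');d=cv2.imread('pics/side0.png')
r=lambda im,x,y,w,h:cv2.resize(im[y:y+h,x:x+w],(400,300),interpolation=cv2.INTER_CUBIC)
m=np.vstack([np.hstack([r(s,130,160,80,60+15-15),r(s,228,162,100,75)]),np.hstack([r(d,305,135,80,60),r(d,260,188,80,60)])])
cv2.imwrite('pics/crop1.png',m)
E
```

```text
(no output)
```

View pics/crop1.png

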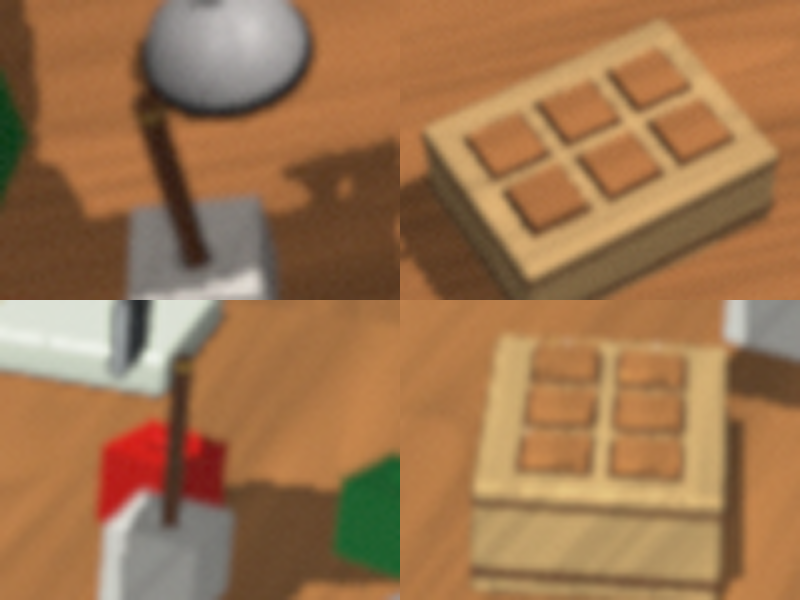

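The crop confirms the choice: a dark rod with a brass band stands in the grey marble block. Its top is at scene (159.6,179.6) and side (341.6,146.6). It leaves the stand at scene (169.6,212.4) and side (339.4,179.4). The box top's corners and tiles are clear.

```bash
python3 - <<'E'
from h import *
s=load('scene0');d=load('side0')
for n,a,b in [('top',(159.6,179.6),(341.6,146.6)),('base',(169.6,212.4),(339.4,179.4))]:
    print(n,*[np.round(x,4) for x in tri((s,*a),(d,*b))])
T=np.array([(508,148),(578,108),(650,78),(548,198),(620,162),(692,130)],float);T=(T-[400,0])/4+[228,162]
P=np.array([onz(s,u,v,.065) for u,v in T]);print(P.round(3))
c=P.mean(0);a=P[[2,5]].mean(0)-P[[0,3]].mean(0);print('c',c,'yaw',np.degrees(np.arctan2(-a[0],a[1])),np.linalg.norm(a))
C=np.array([(260,18),(24,132),(128,280),(376,155)])/4+[228,162]
S=np.array([(502,335),(728,348),(718,512),(472,497)],float)
print(np.array([onz(s,u,v,.06) for u,v in C]).round(3))
D=(S-[400,300])/5+[260,188]
print(np.array([onz(d,u,v,.06) for u,v in D]).round(3))
# box corner triangulation: scene back,left,front,right
for i,j in [(0,3),(1,1),(2,0),(3,3)]:
  for j in range(4):
    p,e=tri((s,*C[i]),(d,*D[j]))
    if max(e)<.008: print(i,j,p.round(3),np.round(e,4))
print('bell',onz(s,176,168,.025),onz(d,390,203,.025))
E
```

```text
top [ 0.487  -0.2565  0.1469] [0.0003 0.0003]
base [ 0.4883 -0.2586  0.0429] [0.0036 0.0036]
[[ 0.52  -0.07   0.065]
 [ 0.502 -0.026  0.065]
 [ 0.491  0.018  0.065]
 [ 0.559 -0.057  0.065]
 [ 0.545 -0.013  0.065]
 [ 0.534  0.031  0.065]]
c [ 0.52530263 -0.01945038  0.065     ] yaw 17.288619371385852 0.09208814478745363
[[ 0.444  0.037  0.06 ]
 [ 0.494 -0.112  0.06 ]
 [ 0.605 -0.078  0.06 ]
 [ 0.558  0.072  0.06 ]]
[[ 0.595 -0.074  0.06 ]
 [ 0.482 -0.108  0.06 ]
 [ 0.437  0.053  0.06 ]
 [ 0.548  0.087  0.06 ]]
0 2 [0.439 0.04  0.053] [0.0014 0.0014]
1 1 [ 0.486 -0.113  0.055] [0.0033 0.0033]
2 0 [ 0.599 -0.079  0.055] [0.0023 0.0023]
3 3 [0.552 0.074 0.052] [0.0001 0.0001]
bell [ 0.34668456 -0.22936322  0.025     ] [ 0.32856163 -0.21428054  0.025     ]
```

```bash
python3 -m pendant '[-0.2,-0.026,0,0,0,0,1, -0.3,-0.026,0,0,0,0,1, -0.5,-0.026,0,0,0,0,1, -0.5,-0.026,0,0,0,0,1, -0.5,-0.026,0,0,0,0,1, -0.5,-0.026,0,0,0,0,1, -0.5,-0.026,0,0,0,0,1, -0.5,-0.026,0,0,0,0,1, -0.5,-0.026,0,0,0,0,1, -0.5,-0.026,0,0,0,0,1]'
python3 - <<'E'
from h import *
snap('wrist','w1')
m=np.hstack([cv2.imread('pics/wrist0.png'),cv2.imread('pics/w1.png')]); m=cv2.resize(m,(800,300),interpolation=cv2.INTER_AREA)
s=cv2.imread('pics/wrist0.png')
cv2.imwrite('pics/m1.png',cv2.resize(cv2.imread('pics/w1.png'),(800,600)))
E
```

```text
clock: 0.98
eef_pos: [0.4869, -0.2489, 0.2561]
tool_rot: [0.707, 0.708, 0.0, -0.001]
ft_force: [-0.0, -1.3, -1.4]
grip_width: 0.0856
grasp_force: 0.0
```

View pics/m1.png

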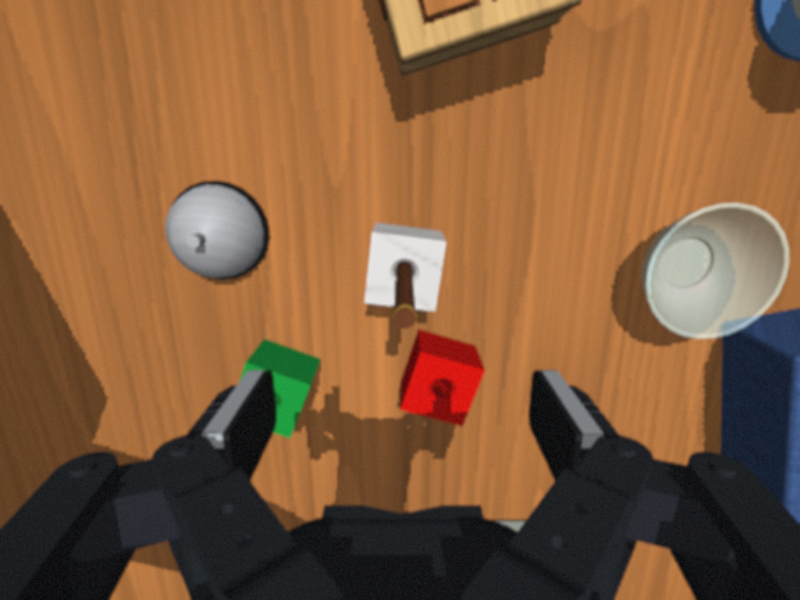

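View pics/wrist0.png

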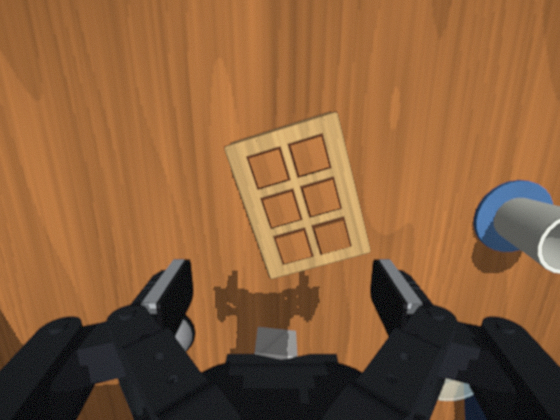

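The wrist view (800-wide) shows the stand top's corners at (371,233), (445,240), (438,312), (365,303), with the rod leaving the hole at (404,271) and its top end at (403,316). The gripper is clear of the bell (215,230) and the dish. In wrist0 the six tiles are centred near (268,168), (310,156), (281,209), (321,197), (294,246), (333,236).

```bash
python3 - <<'E'
from h import *
s=load('scene0');d=load('side0');w=load('w1');w0=load('wrist0');k=1/1.42857
C=np.array([(371,233),(445,240),(438,312),(365,303)])*k
Q=np.array([onz(w,u,v,.05) for u,v in C]);print('stand',Q.round(4).tolist(),Q.mean(0),np.linalg.norm(Q[0]-Q[1]),np.linalg.norm(Q[1]-Q[2]))
print('top',tri((s,159.6,179.6),(d,341.6,146.6),(w,403*k,314*k)))
print('top z.15',onz(w,403*k,315*k,.15))
print('exit',tri((s,169.6,212.4),(d,339.4,179.4),(w,404*k,272*k)), onz(w,404*k,272*k,.05))
T=[(268,168),(310,156),(281,209),(321,197),(294,246),(333,236)]
P=np.array([onz(w0,u,v,.065) for u,v in T]);print(P.round(4),P.mean(0))
a=P[:2].mean(0)-P[4:].mean(0);print(np.degrees(np.arctan2(-a[0],a[1])),np.linalg.norm(a)); b=P[1::2].mean(0)-P[::2].mean(0);print(np.degrees(np.arctan2(b[1],b[0])),np.linalg.norm(b))
Tm=np.array([(508,148),(578,108),(650,78),(548,198),(620,162),(692,130)],float);Tm=(Tm-[400,0])/4+[228,162]
# scene idx 0..5 -> w0 idx : scene order low-y to high-y, -x row then +x row
m=[4,2,0,5,3,1]
for i in range(6):
    p,e=tri((s,*Tm[i]),(w0,*T[m[i]])); print(p.round(4),np.round(e[0],4))
E
```

```text
stand [[0.4639, -0.227, 0.05], [0.5193, -0.2322, 0.05], [0.5155, -0.2895, 0.05], [0.4581, -0.2821, 0.05]] [ 0.48917334 -0.25766423  0.05      ] 0.05562686292709026 0.05741369678430801
top (array([ 0.48729897, -0.25624066,  0.1470193 ]), [np.float64(0.000134902913010708), np.float64(0.0006402437249495479), np.float64(0.0005623315259390823)])
top z.15 [ 0.48778031 -0.25543269  0.15      ]
exit (array([ 0.48841689, -0.258688  ,  0.04288584]), [np.float64(0.003531298747815313), np.float64(0.003599536833792538), np.float64(0.00021457680123674027)]) [ 0.48858391 -0.25695962  0.05      ]
[[ 0.4858  0.0194  0.065 ]
 [ 0.5283  0.0316  0.065 ]
 [ 0.499  -0.0246  0.065 ]
 [ 0.541  -0.0113  0.065 ]
 [ 0.5133 -0.0675  0.065 ]
 [ 0.5558 -0.0555  0.065 ]] [ 0.52051368 -0.01801003  0.065     ]
17.553596976487288 0.09124566964655832
16.44089178844012 0.04410257238774848
[ 0.5141 -0.0698  0.0581] 0.001
[ 0.4991 -0.0256  0.0612] 0.0002
[0.4859 0.0191 0.0592] 0.0009
[ 0.5565 -0.0565  0.0618] 0.0004
[ 0.5416 -0.0124  0.0605] 0.0002
[0.5291 0.0315 0.0597] 0.0008
```

```bash
python3 -m pendant '[-0.014,0.002,0,0,0,0,1, -0.014,0.002,0.05,0,0,0,1, -0.014,0.002,0.1,0,0,0,1, -0.014,0.002,0.15,0,0,0,1, -0.014,0.002,0.2,0,0,0,1, -0.014,0.002,0.24,0,0,0,1, -0.014,0.002,0.27,0,0,0,1, -0.014,0.002,0.27,0,0,0,1, -0.014,0.002,0.27,0,0,0,0.5, -0.014,0.002,0.27,0,0,0,0.3]'
python3 -m pendant '[0,0,0,0,0,0,0, 0,0,0,0,0,0,0, 0,0,0,0,0,0,0, 0,0,0,0,0,0,0, 0,0,0,0,0,0,0, 0,0,0,0,0,0,0, 0,0,0,0,0,0,0, 0,0,0,0,0,0,0, 0,0,0,0,0,0,0, 0,0,0,0,0,0,0]'
python3 -c "
from h import *
snap('side','s1');snap('wrist','w2')
print(bot.get_obs()['joint_pos'])"
```

```text
clock: 1.87
eef_pos: [0.489, -0.257, 0.1225]
tool_rot: [0.707, 0.707, 0.0, 0.001]
ft_force: [0.4, 0.6, 0.5]
grip_width: 0.0638
grasp_force: 0.0
clock: 2.7
eef_pos: [0.4884, -0.2573, 0.1221]
tool_rot: [0.707, 0.707, 0.0, 0.001]
ft_force: [-0.4, 1.0, 5.7]
grip_width: 0.0103
grasp_force: 58.4
[-4.84805618e-01  4.33478016e-01 -8.31885030e-02  1.05283027e+00
 -1.08945814e-04  1.08605484e+00]
```

```bash
python3 -m pendant '[0,0,-0.02,0,0,0,0, 0,0,-0.05,0,0,0,0, 0,0,-0.1,0,0,0,0, 0,0,-0.15,0,0,0,0, 0,0,-0.2,0,0,0,0, 0,0,-0.24,0,0,0,0, 0,0,-0.26,0,0,0,0, 0,0,-0.26,0,0,0,0, 0,0,-0.26,0,0,0,0, 0,0,-0.26,0,0,0,0]'
python3 - <<'E'
from h import *
snap('wrist','w3');snap('scene','sc3');snap('side','s3');o=bot.get_obs();print(o['eef_pos'],o['ft_force'])
r=lambda im,x,y,w,h:cv2.resize(im[y:y+h,x:x+w],(400,300),interpolation=cv2.INTER_CUBIC)
W=cv2.imread('pics/w3.png');S=cv2.imread('pics/sc3.png');D=cv2.imread('pics/s3.png')
p=[proj(load(t),o['eef_pos']-[0,0,.06]).astype(int) for t in('sc3','s3')];print(p)
c=lambda im,p:r(im,max(0,p[0]-50),max(0,p[1]-38),100,75)
pw=proj(load('w3'),o['eef_pos']-[0,0,.1]).astype(int);print(pw)
cv2.imwrite('pics/crop2.png',np.vstack([np.hstack([c(S,p[0]),c(D,p[1])]),np.hstack([r(W,0,0,560,420),r(W,max(0,pw[0]-80),max(0,pw[1]-60),160,120)])]))
E
```

```text
clock: 3.63
eef_pos: [0.4872, -0.2566, 0.2496]
tool_rot: [0.707, 0.707, -0.0, -0.001]
ft_force: [-0.8, -0.9, -0.2]
grip_width: 0.0103
grasp_force: 58.4
[ 0.48725552 -0.25662436  0.2496067 ] [-0.17754028 -0.24253447 -0.35772615]
[array([154, 165]), array([342, 132])]
[281 215]
```

View pics/crop2.png

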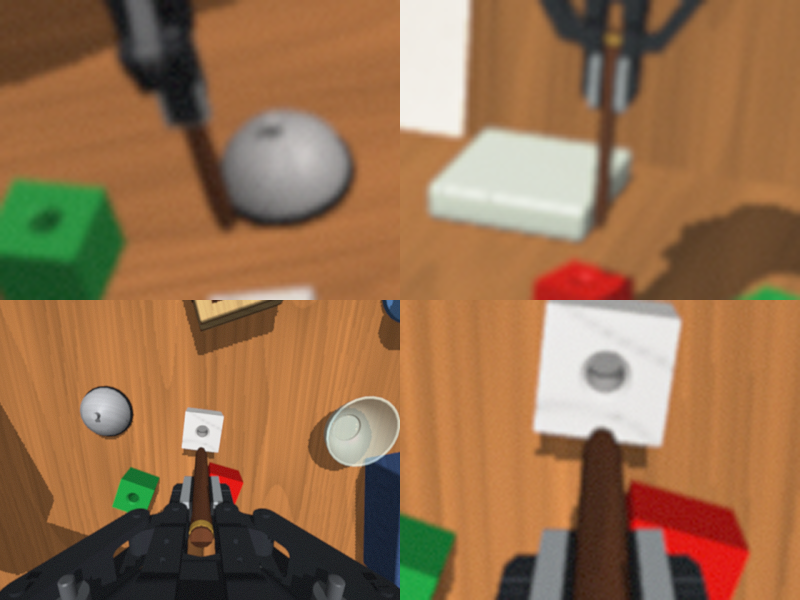

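The stylus is held and clear of the stand. The tip is at wrist (281.8,207.8), scene (161,183) and side (342,151). The empty hole's rim is centred at wrist (283,184).

```bash
python3 - <<'E'
from h import *
w=load('w3');s=load('sc3');d=load('s3')
e=np.array([.48725,-.25662,.2496])
p,r=tri((w,281.8,208.5),(s,160.7,183),(d,342,151));print('tip',p,r,p-e)
print('hole',onz(w,283,184,.05)); print(onz(w,281.8,208.5,e[2]-.111)-e)
c=np.array([.5205,-.0185]);y=np.radians(17.2);Rm=np.array([[np.cos(y),-np.sin(y)],[np.sin(y),np.cos(y)]])
for i in(-1,0,1):
  for j in(-1,1): print(j,i,(c+Rm@[.022*j,.046*i]).round(4))
E
```

```text
tip [ 0.48600294 -0.25650786  0.1343956 ] [np.float64(0.0016450722462696247), np.float64(0.00029921586881604615), np.float64(0.0014307197760255182)] [-1.24705549e-03  1.12137945e-04 -1.15204405e-01]
hole [ 0.48868494 -0.25585474  0.05      ]
[ 0.0003812   0.00177849 -0.111     ]
-1 -1 [ 0.5131 -0.0689]
1 -1 [ 0.5551 -0.0559]
-1 0 [ 0.4995 -0.025 ]
1 0 [ 0.5415 -0.012 ]
-1 1 [0.4859 0.0189]
1 1 [0.5279 0.0319]
```

```bash
python3 -m pendant '[0.06,0.008,0,0,0,0,0, 0.14,0.02,0,0,0,0,0, 0.22,0.03,0,0,0,0,0, 0.3,0.042,0,0,0,0,0, 0.35,0.049,0.03,0,0,0,0, 0.375,0.052,0.07,0,0,0,0, 0.375,0.052,0.11,0,0,0,0, 0.375,0.052,0.125,0,0,0,0, 0.375,0.052,0.129,0,0,0,0, 0.375,0.052,0.129,0,0,0,0]'
python3 -m pendant '[0,0,0.001,0,0,0,0, 0,0,0.002,0,0,0,0, 0,0,0.003,0,0,0,0, 0,0,0.004,0,0,0,0, 0,0,0.005,0,0,0,0, 0,0,0.006,0,0,0,0, 0,0,0.006,0,0,0,0, 0,0,0.006,0,0,0,0, 0,0,0.006,0,0,0,0, 0,0,0.006,0,0,0,0]'
python3 - <<'E'
from h import *
o=bot.get_obs();print(o['eef_pos'],o['ft_force']);snap('side','s4');snap('wrist','w4')
r=lambda im,x,y,w,h:cv2.resize(im[y:y+h,x:x+w],(400,300),interpolation=cv2.INTER_CUBIC)
cv2.imwrite('pics/crop3.png',np.hstack([r(cv2.imread('pics/s4.png'),250,170,100,75),r(cv2.imread('pics/w4.png'),181,120,200,150)]))
E
```

```text
clock: 4.62
eef_pos: [0.5135, -0.0698, 0.1861]
tool_rot: [0.707, 0.707, -0.001, -0.001]
ft_force: [-0.1, -0.3, -0.1]
grip_width: 0.0106
grasp_force: 58.4
clock: 5.45
eef_pos: [0.514, -0.0695, 0.1838]
tool_rot: [0.707, 0.707, -0.0, -0.0]
ft_force: [0.4, 0.2, -0.8]
grip_width: 0.0105
grasp_force: 58.4
[ 0.51399536 -0.06945405  0.18381251] [ 0.40768487  0.20206054 -0.78987236]
```

View pics/crop3.png

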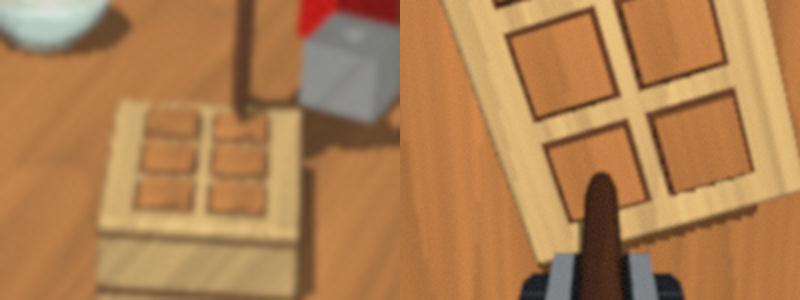

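The tip is over the near -x tile, at about (600,175) in the crop and close to the tile's centre. I'll lower it slowly and watch the force.

```bash
python3 -m pendant '[0,0,0.001,0,0,0,0, 0,0,0.002,0,0,0,0, 0,0,0.003,0,0,0,0, 0,0,0.004,0,0,0,0, 0,0,0.005,0,0,0,0, 0,0,0.006,0,0,0,0, 0,0,0.006,0,0,0,0, 0,0,0.006,0,0,0,0, 0,0,0.006,0,0,0,0, 0,0,0.006,0,0,0,0]' | grep -E 'pos|force:'
python3 -m pendant '[0,0,0.001,0,0,0,0, 0,0,0.001,0,0,0,0, 0,0,0.002,0,0,0,0, 0,0,0.002,0,0,0,0, 0,0,0.002,0,0,0,0, 0,0,0.002,0,0,0,0, 0,0,0.002,0,0,0,0, 0,0,0.002,0,0,0,0, 0,0,0.002,0,0,0,0, 0,0,0.002,0,0,0,0]' | grep -E 'pos|force:'
```

```text
eef_pos: [0.514, -0.0695, 0.1808]
ft_force: [-0.3, -0.6, -0.7]
grasp_force: 58.4
eef_pos: [0.514, -0.0695, 0.1798]
ft_force: [-0.4, -0.8, 0.3]
grasp_force: 58.4
```

```bash
python3 -m pendant '[0,0,0.0005,0,0,0,0, 0,0,0.001,0,0,0,0, 0,0,0.001,0,0,0,0, 0,0,0.001,0,0,0,0, 0,0,0.001,0,0,0,0, 0,0,0.001,0,0,0,0, 0,0,0.001,0,0,0,0, 0,0,0.001,0,0,0,0, 0,0,0.001,0,0,0,0, 0,0,0.001,0,0,0,0]' | grep -E 'pos|ft'
```

```text
eef_pos: [0.514, -0.0695, 0.1793]
ft_force: [0.4, 0.1, -0.6]
```

```bash
python3 -m pendant '[0,0,0.0005,0,0,0,0, 0,0,0.001,0,0,0,0, 0,0,0.001,0,0,0,0, 0,0,0.001,0,0,0,0, 0,0,0.001,0,0,0,0, 0,0,0.001,0,0,0,0, 0,0,0.001,0,0,0,0, 0,0,0.001,0,0,0,0, 0,0,0.001,0,0,0,0, 0,0,0.001,0,0,0,0]' | grep -E 'pos|ft'
```

```text
eef_pos: [0.514, -0.0695, 0.1788]
ft_force: [-0.4, -0.1, 0.0]
```

```bash
python3 -m pendant '[0,0,0.0005,0,0,0,0, 0,0,0.001,0,0,0,0, 0,0,0.001,0,0,0,0, 0,0,0.001,0,0,0,0, 0,0,0.001,0,0,0,0, 0,0,0.001,0,0,0,0, 0,0,0.001,0,0,0,0, 0,0,0.001,0,0,0,0, 0,0,0.001,0,0,0,0, 0,0,0.001,0,0,0,0]' | grep -E 'pos|ft'
```

```text
eef_pos: [0.514, -0.0695, 0.1783]
ft_force: [-0.3, -0.2, -0.8]
```

```bash
python3 -m pendant '[0,0,0.0005,0,0,0,0, 0,0,0.001,0,0,0,0, 0,0,0.001,0,0,0,0, 0,0,0.001,0,0,0,0, 0,0,0.001,0,0,0,0, 0,0,0.001,0,0,0,0, 0,0,0.001,0,0,0,0, 0,0,0.001,0,0,0,0, 0,0,0.001,0,0,0,0, 0,0,0.001,0,0,0,0]' | grep -E 'pos|ft'
```

```text
eef_pos: [0.514, -0.0695, 0.1778]
ft_force: [1.2, 0.2, 0.0]
```

```bash
python3 -m pendant '[0,0,0.0005,0,0,0,0, 0,0,0.001,0,0,0,0, 0,0,0.001,0,0,0,0, 0,0,0.001,0,0,0,0, 0,0,0.001,0,0,0,0, 0,0,0.001,0,0,0,0, 0,0,0.001,0,0,0,0, 0,0,0.001,0,0,0,0, 0,0,0.001,0,0,0,0, 0,0,0.001,0,0,0,0]' | grep -E 'pos|ft'
```

```text
eef_pos: [0.514, -0.0695, 0.1773]
ft_force: [0.2, -0.3, 0.2]
```

```bash
python3 -m pendant '[0,0,0.0005,0,0,0,0, 0,0,0.001,0,0,0,0, 0,0,0.001,0,0,0,0, 0,0,0.001,0,0,0,0, 0,0,0.001,0,0,0,0, 0,0,0.001,0,0,0,0, 0,0,0.001,0,0,0,0, 0,0,0.001,0,0,0,0, 0,0,0.001,0,0,0,0, 0,0,0.001,0,0,0,0]' | grep -E 'pos|ft'
```

```text
eef_pos: [0.5142, -0.0695, 0.1771]
ft_force: [-0.8, -0.1, 5.4]
```

Contact is at TCP z ≈ 0.1771, with 5.4 N. A high tile would then touch near 0.179, and if this is the high one the others would touch near 0.175. I'll go to each of the others and stop 1.4 mm above this command level.

```bash
python3 -m pendant '[0,0,-0.008,0,0,0,0, 0.01,0.03,-0.008,0,0,0,0, 0.02,0.06,-0.008,0,0,0,0, 0.026,0.084,-0.008,0,0,0,0, 0.026,0.084,-0.007,0,0,0,0, 0.026,0.084,-0.006,0,0,0,0, 0.026,0.084,-0.0045,0,0,0,0, 0.026,0.084,-0.0035,0,0,0,0, 0.026,0.084,-0.0028,0,0,0,0, 0.026,0.084,-0.0028,0,0,0,0]' | grep -E 'pos|ft'
```

```text
eef_pos: [0.556, -0.0565, 0.1791]
ft_force: [0.6, 1.1, 3.4]
```

```bash
python3 -m pendant '[0,0,0,0,0,0,0, 0,0,0,0,0,0,0, 0,0,0,0,0,0,0, 0,0,0,0,0,0,0, 0,0,0,0,0,0,0, 0,0,0,0,0,0,0, 0,0,0,0,0,0,0, 0,0,0,0,0,0,0, 0,0,0,0,0,0,0, 0,0,0,0,0,0,0]' | grep -E 'pos|ft'
```

```text
eef_pos: [0.5561, -0.0566, 0.1791]
ft_force: [1.0, 1.0, 5.6]
```

Contact here is at 0.1791, exactly 2.0 mm higher than the first tile, so this is the high tile. I'll press it down in gentle steps.

```bash
python3 -m pendant '[0,0,0.001,0,0,0,0, 0,0,0.002,0,0,0,0, 0,0,0.003,0,0,0,0, 0,0,0.004,0,0,0,0, 0,0,0.005,0,0,0,0, 0,0,0.006,0,0,0,0, 0,0,0.006,0,0,0,0, 0,0,0.006,0,0,0,0, 0,0,0.006,0,0,0,0, 0,0,0.006,0,0,0,0]' | grep -E 'pos|ft'
```

```text
eef_pos: [0.5562, -0.0565, 0.1766]
ft_force: [-1.2, 1.6, 8.6]
```

```bash
python3 -m pendant '[0,0,0.001,0,0,0,0, 0,0,0.002,0,0,0,0, 0,0,0.003,0,0,0,0, 0,0,0.004,0,0,0,0, 0,0,0.005,0,0,0,0, 0,0,0.005,0,0,0,0, 0,0,0.005,0,0,0,0, 0,0,0.005,0,0,0,0, 0,0,0.005,0,0,0,0, 0,0,0.005,0,0,0,0]' | grep -E 'pos|ft'
python3 - <<'E'
from h import *
snap('scene','sc5');snap('wrist','w5')
r=lambda im,x,y,w,h:cv2.resize(im[y:y+h,x:x+w],(400,300),interpolation=cv2.INTER_CUBIC)
cv2.imwrite('pics/crop5.png',np.hstack([r(cv2.imread('pics/sc5.png'),228,162,100,75),r(cv2.imread('pics/w5.png'),60,40,400,300)]))
E
```

```text
eef_pos: [0.5562, -0.0565, 0.174]
ft_force: [0.1, 0.4, 7.3]
```

View pics/crop5.png

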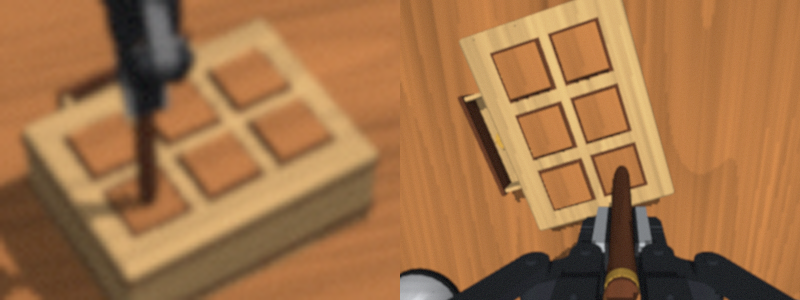

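The drawer now stands out on the box's -x side, at about (490,145) in the right half of the crop. Next I'll lift and carry the stylus back over the stand.

```bash
python3 -m pendant '[0,0,-0.02,0,0,0,0, 0,0,-0.08,0,0,0,0, 0,0,-0.151,0,0,0,0, -0.07,-0.023,-0.151,0,0,0,0, -0.15,-0.05,-0.151,0,0,0,0, -0.22,-0.075,-0.151,0,0,0,0, -0.3,-0.1,-0.151,0,0,0,0, -0.36,-0.12,-0.151,0,0,0,0, -0.39,-0.132,-0.151,0,0,0,0, -0.401,-0.1354,-0.151,0,0,0,0]' | grep -E 'pos|ft'
python3 -m pendant '[0,0,0.04,0,0,0,0, 0,0,0.08,0,0,0,0, 0,0,0.11,0,0,0,0, 0,0,0.13,0,0,0,0, 0,0,0.13,0,0,0,0, 0,0,0.13,0,0,0,0, 0,0,0.13,0,0,0,0, 0,0,0.13,0,0,0,0, 0,0,0.13,0,0,0,0, 0,0,0.13,0,0,0,0]' | grep -E 'pos|ft'
python3 - <<'E'
from h import *
o=bot.get_obs();print(o['eef_pos'],o['clock']);snap('wrist','w6');snap('side','s6');snap('scene','sc6')
r=lambda im,x,y,w,h:cv2.resize(im[y:y+h,x:x+w],(400,300),interpolation=cv2.INTER_CUBIC)
cv2.imwrite('pics/crop6.png',np.vstack([np.hstack([r(cv2.imread('pics/w6.png'),221,120,120,90),r(cv2.imread('pics/s6.png'),300,140,80,60)]),np.hstack([r(cv2.imread('pics/sc6.png'),130,165,80,60)]*2)]))
E
```

```text
eef_pos: [0.4862, -0.2596, 0.2479]
ft_force: [0.5, -0.0, 0.0]
eef_pos: [0.4887, -0.2571, 0.1841]
ft_force: [-0.3, -0.7, 0.2]
[ 0.48873908 -0.25714535  0.1840618 ] 17.3167
```

View pics/crop6.png

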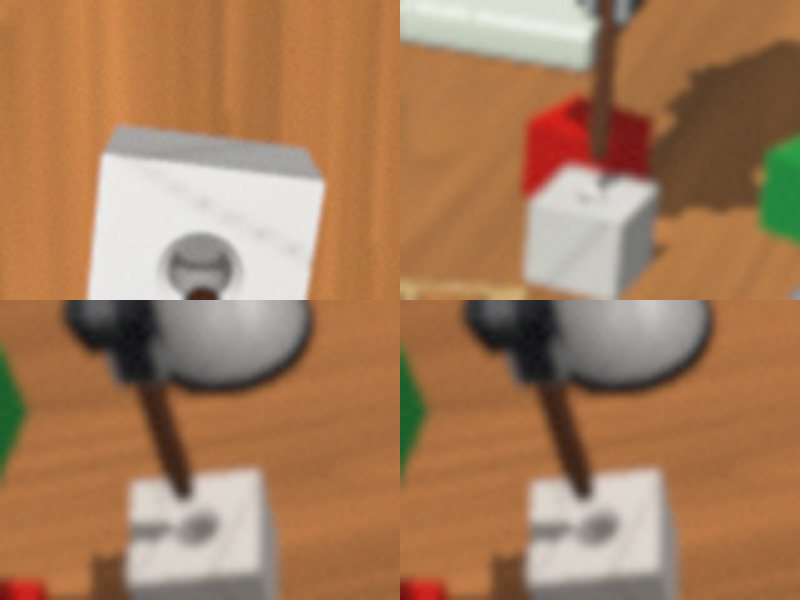

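The tip hangs just above the hole. The tip is at scene (166.6,203) and side (340,170). The hole is at scene (169.8,210.4), side (341.6,176.8) and wrist (281.9,199.8).

```bash
python3 - <<'E'
from h import *
w=load('w6');s=load('sc6');d=load('s6');e=np.array([.4887,-.2571,.184])
print('hole',onz(w,281.9,199.8,.05),tri((s,169.8,210.4),(d,341.6,176.8)),onz(s,169.8,210.4,.05),onz(d,341.6,176.8,.05))
print('tip',tri((s,166.6,203.4),(d,340,170.6)),onz(s,166.6,203.4,.072),onz(d,340,170.6,.072))
E
```

```text
hole [ 0.48969699 -0.25520769  0.05      ] (array([ 0.48489063, -0.25840927,  0.04981289]), [np.float64(0.006666871280382039), np.float64(0.006666871280381858)]) [ 0.49271501 -0.25500084  0.05      ] [ 0.48227401 -0.26918245  0.05      ]
tip (array([ 0.48740607, -0.25832263,  0.07187629]), [np.float64(0.0019813434835134758), np.float64(0.001981343483513471)]) [ 0.48982168 -0.2572952   0.072     ] [ 0.48665192 -0.26149409  0.072     ]
```

```bash
python3 -m pendant '[0.002,0.002,0,0,0,0,0, 0.002,0.002,0.01,0,0,0,0, 0.002,0.002,0.02,0,0,0,0, 0.002,0.002,0.03,0,0,0,0, 0.002,0.002,0.04,0,0,0,0, 0.002,0.002,0.048,0,0,0,0, 0.002,0.002,0.054,0,0,0,0, 0.002,0.002,0.06,0,0,0,0, 0.002,0.002,0.06,0,0,0,0, 0.002,0.002,0.06,0,0,0,0]' | grep -E 'pos|ft'
```

```text
eef_pos: [0.4892, -0.256, 0.1531]
ft_force: [-0.2, 0.1, -0.0]
```

```bash
python3 -m pendant '[0,0,0.01,0,0,0,0, 0,0,0.02,0,0,0,0, 0,0,0.03,0,0,0,0, 0,0,0.04,0,0,0,0, 0,0,0.048,0,0,0,0, 0,0,0.054,0,0,0,0, 0,0,0.058,0,0,0,0, 0,0,0.058,0,0,0,0, 0,0,0.058,0,0,0,0, 0,0,0.058,0,0,0,0]' | grep -E 'pos|ft'
```

```text
eef_pos: [0.4895, -0.2561, 0.1244]
ft_force: [0.1, -0.5, 0.3]
```

```bash
python3 -m pendant '[0,0,0.002,0,0,0,0, 0,0,0.002,0,0,0,0.2, 0,0,0.002,0,0,0,0.4, 0,0,0.002,0,0,0,0.6, 0,0,0.002,0,0,0,1, 0,0,0.002,0,0,0,1, 0,0,0.002,0,0,0,1, 0,0,0.002,0,0,0,1, 0,0,0.002,0,0,0,1, 0,0,0.002,0,0,0,1]' | grep -E 'pos|ft|width'
python3 -m pendant '[0,0,-0.02,0,0,0,1, 0,0,-0.06,0,0,0,1, 0,0,-0.12,0,0,0,1, 0,0,-0.18,0,0,0,1, 0,0,-0.24,0,0,0,1, 0,0,-0.27,0,0,0,1, 0,0,-0.27,0,0,0,1, 0,0,-0.27,0,0,0,1, 0,0,-0.27,0,0,0,1, 0,0,-0.27,0,0,0,1]' | grep -E 'pos|ft|width'
python3 - <<'E'
from h import *
snap('wrist','w7');snap('side','s7');snap('scene','sc7');o=bot.get_obs();print(o['clock'])
r=lambda im,x,y,w,h:cv2.resize(im[y:y+h,x:x+w],(400,300),interpolation=cv2.INTER_CUBIC)
cv2.imwrite('pics/crop7.png',np.vstack([np.hstack([r(cv2.imread('pics/w7.png'),0,0,560,420),r(cv2.imread('pics/s7.png'),300,135,80,60)]),np.hstack([r(cv2.imread('pics/sc7.png'),130,165,80,60),r(cv2.imread('pics/sc7.png'),0,0,560,420)])]))
E
```

```text
eef_pos: [0.4893, -0.256, 0.1232]
ft_force: [1.0, -0.8, 0.5]
grip_width: 0.0856
eef_pos: [0.4885, -0.2556, 0.2566]
ft_force: [0.4, -0.6, -0.3]
grip_width: 0.0856
20.95
```

View pics/crop7.png

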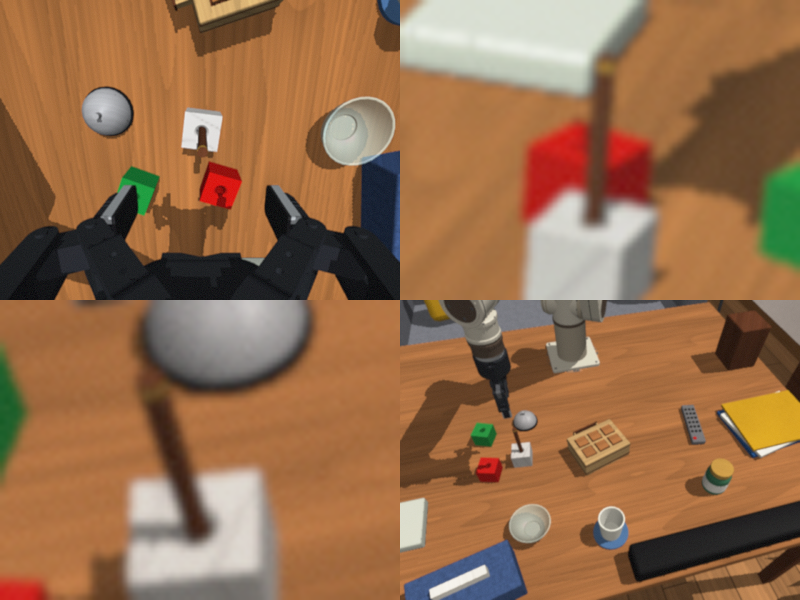

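The stylus stands upright in the marble stand, released, with the gripper well above it. The drawer is out at about (185,5) in the wrist crop, and the other things on the table look undisturbed.

```bash
python3 -c "
from workcell import bot
print(bot.job_done())"
```

```text
the job is handed in; nothing more can be done
None
```

I found the high tile by touch and pressed it about 5 mm down, which popped the drawer out; the stylus is back upright and released in its stand, and I handed the job in at about 21 s (no verdict was returned).

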